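# Walk the die block round to the fence

### The job

Using only fingertip pushes, walk the heavy die block round on the table until its brass face looks at the aluminium fence, then push it home so that the brass face lies flat against the fence with the block centred on the fence's red mark. Do the turning clear of the fence, so that no corner or other side of the block knocks against it; never lift or tip the block, and leave the can, the jar, the tape and the sanding block where they stand. Finish with the hand clear.

Things in the scene. Friction and masses are not known exactly. Their poses are not given: they have to be found in the camera images.
- die_block: heavy dark cast block, 100 (x) by 120 (y) by 40 (z) mm, 0.7 to 0.95 kg, bright top with a round recess; slides with dry friction, and a push near a corner turns it too. Its side at +x, 120 mm wide, is brass; a short red line on the top marks that side's middle. Origin: centre of the underside, z up. At the start the brass side looks to the robot's left, 45 to 145 degrees away from the fence
- die_face (a point): centre of the die block's brass face: 50 mm along the block's +x from its centre, 20 mm above its underside
- fence: fixed aluminium fence: wall 260 mm long (its y), 30 high, 12 thick; behind it a foot 8 mm high with ribs and two black knobs (26 mm high), reaching 72 mm behind the working face. Origin: bottom of the working face at mid-length, where a red line 6 mm wide marks the wall. Its x points from the working face into the fence, away from the robot; the block stands on its -x side
- paint_can: bystander: small yellow paint can with red drips, diameter 70, height 73 mm, loose; origin centre of the underside
- jar: bystander: small white jar with a silver-grey lid, diameter 53, height 44 mm, loose; origin centre of the underside
- tape_roll: bystander: cream roll of tape lying flat, diameter 84, height 18 mm, loose; origin centre of the underside
- sanding_block: bystander: brown sanding block, 112 (x) by 69 (y) by 30 (z) mm, loose; origin centre of the underside

How it is judged:
At the end, for the whole second after the job is handed in: The die block lies flat on the table, at rest, its brass face against the fence's working face (middle of the face within 4 mm of it, parallel within 0.05 rad), the middle of the brass face within 20 mm of the fence's red mark (x of die_face in the frame of fence between -0.004 and 0.003 m and y of die_face in the frame of fence between -0.02 and 0.02 m and x of die_block in the frame of fence below -0.04 m and angle between the x axis of die_block and the x axis of fence, either way round below 0.05 rad and angle between die_block's own z axis and vertical below 0.05 rad and height (world z) of die_block below 0.005 m and linear speed of die_block below 0.01 m/s); the robot touches nothing.
It fails at once if the die block is lifted or tipped (underside centre more than 8 mm up, or tilted more than 0.12 rad) (height (world z) of die_block above 0.008 m or angle between die_block's own z axis and vertical above 0.12 rad).
It fails at once if the block knocks the fence before its brass face looks at it (contact while the middle of the brass face is still more than 20 mm in front of the fence) (contact force between die_block and fence above 1 N and x of die_face in the frame of fence below -0.02 m).
It fails at once if a bystander is moved by more than 15 mm (distance of any of paint_can, jar, tape_roll, sanding_block from where it was at the start of the episode above 0.015 m).
It also fails if it takes over 72 s, if anything falls off the work surface, if the arm or the gripper's body presses on something with over 40 N, if the wrist force passes 120 N, or if a joint passes its speed limit or range.

### The arm

A 7-joint arm with a two-finger parallel gripper is mounted at the origin on a cart in front of the work surface, level with it; the furniture and walls round the work are solid. World frame = base frame: x ahead of the robot, y to its left, z up, the work surface at z = 0. Lengths are in m, angles in rad, forces in N, time in s.
With the tool pointing down it reaches from about 0.4 to 0.9 m from the base axis. Payload 5.6 kg.
Tool frame: the origin (TCP) lies midway between the tips of the shut fingers; the grasp point (between the pads) lies 19 mm behind it; z points along the fingers, y is the line along which they close (so a half turn about z gives the same grasp; the last joint's range is limited). The gripper opens to 92 mm and grips with 3 to 60 N. Pads are 20 mm wide; open, the fingers measure 128 mm over their backs; the gripper's body (75 mm by 189 mm) begins 69 mm behind the grasp point.
Start: joints at [-1.367, 0.468, -0.012, 1.603, 0.006, 1.071, -0.056], TCP at [0.159, 0.63, 0.215] pointing down, gripper open.
Joint ranges: [-2.53, 2.53], [-0.31, 2.02], [-1.57, 1.55], [0.28, 2.44], [-1.29, 4.43], [0.15, 1.84], [-2.92, 2.92]. Speed limits (rad/s): [2.57, 2.57, 3.14, 3.14, 3.14, 3.14, 3.14].

### API

Orientations are given as a 3x3 rotation matrix whose columns are the frame's x, y, z axes.
In Python, from station import env, effector, solver, viewer, workorder, search_frame, tip_of gives the robot as it stands. Calls block until the motion is done:
- env.reach(position, orientation): joint-space move of the TCP to a pose.
- env.movel(position, frame=None, rate=0.15): straight line of the TCP; frame=None keeps the orientation; rate is the mean speed in m/s.
- env.goto_joints(angles): joint-space move.
- effector.release() and effector.grasp(squeeze=None): open the fingers fully, or close them until they stop; squeeze is the grip in N (None keeps the last).
- env.pause(seconds).
- solver.inverse_kinematics(position, orientation): joint angles nearest the present ones, or None.
- env.sense(): the state.
- viewer.read_camera(name): name is "scene" or "side" or "wrist"; returns (picture, depth): 420x560x3 uint8, red, green, blue; 420x560 float32, m along the optical axis (not along the pixel's ray), 0 where there is no reading.
- viewer.camera_info(name): a dict with "intrinsics" (3x3 intrinsics, pixels), "dist_coeffs" ([k1, k2, p1, p2, k3] as OpenCV has them; the pictures are not rectified), "eye" and "rotation" of the camera in the world; the wrist camera has in their place "T_tool_cam" (4x4, takes a point from camera to tool coordinates, whose origin is the TCP and whose axes are the flange's). Camera axes: x right, y up, looking along -z (the intrinsics and any distortion apply to the point x, -y, -z); pixel columns grow to the right and rows downward; lengths in m; the calibration is good to about 2 mm. A picture is of the moment at which its call begins: read the wrist's pose just before it. camera_info takes no time and is no camera call.
A pose or a line that the arm cannot do raises env.PlanningError and nothing moves.
- workorder.finish_job(): hands the job in; it is judged then, once.
Trained networks look in the newest picture that a camera, given by its name, has taken for a name from the list of things; names that differ only in an ending like _2 or _b are one class to them, and where a whole thing is asked for, a point or a joint stands for the part that bears it (a point fixed in the world has none). Each returns a list of dicts, best first, with "score" (0 to 1); they miss things now and then, are a little off and sometimes report something else, mostly with a low value. They report only what shows in the picture. A call takes as long as a camera call.
- search_frame(camera, name): "at" ([x, y, z] in m, in world coordinates, good to about 4 mm: the middle of the surface that is visible of it).
- tip_of(camera, name): "at" ([x, y, z] in m, in world coordinates, good to about 4 mm: a listed point, or the origin of a listed thing).
The state is a dict: "t": time; "joint_positions": joint angles; "joint_velocities": joint speeds; "tau": joint torques, N m; "ee_pos": TCP position; "tcp_rot": TCP orientation; "wrist_force": force on the tool from outside, world axes, zero at the start; "moment": the same for the moment, N m; "gripper_width": finger opening in m; "grasp_force": force on a finger pad.
Only numpy, scipy, OpenCV 4.12 (cv2) and the standard library are available. Lean on these libraries where they do the work, as an engineer would, in place of code of your own. Each camera call takes 0.05 s, during which the arm holds its last target. There are 200 camera calls.

## Working session

There is one attempt and no reset: what is moved stays moved. The work goes in short steps, each a Python script; the robot and the scene stay as the last script left them, time stands still between calls to the robot, and variables do not carry over. Pictures are saved under pics/ and viewed, at most 10 in all, crops included, and the job is handed in when it is done.

```bash
mkdir -p pics; ls; python3 - <<'E'
from station import *
import cv2, numpy as np
for c in ("scene","side"):
    p,d=viewer.read_camera(c); cv2.imwrite(f"pics/{c}0.png",p[:,:,::-1])
    i=viewer.camera_info(c); print(c,i["eye"],np.round(i["rotation"],3).tolist(),i["intrinsics"],i["dist_coeffs"])
    for n in ("die_block","die_face","fence","paint_can","jar","tape_roll","sanding_block"):
        print(n,[(np.round(r["at"],3).tolist(),round(r["score"],2)) for r in tip_of(c,n)[:2]])
print(env.sense()["t"], np.round(env.sense()["tcp_rot"],2))
E
```

```text
pics
scene [-0.54325807 -0.61918533  1.05015577] [[0.475, 0.555, -0.683], [-0.88, 0.292, -0.375], [-0.009, 0.779, 0.627]] [[537.10090241   0.         288.54491124]
 [  0.         537.10090241 203.67583834]
 [  0.           0.           1.        ]] [-0.20010412  0.          0.          0.          0.        ]
die_block [([0.54, -0.005, -0.0], 0.87), ([0.682, 0.002, 0.002], 0.17)]
die_face [([0.556, 0.048, 0.023], 0.63)]
fence [([0.684, -0.001, 0.002], 0.57)]
paint_can []
jar [([0.475, -0.358, -0.001], 0.98), ([0.661, -0.337, -0.001], 0.51)]
tape_roll [([0.664, -0.339, -0.0], 0.86)]
sanding_block [([0.538, 0.351, -0.005], 0.97)]
side [ 0.46013109 -1.10030068  0.84750983] [[0.996, 0.033, -0.084], [-0.088, 0.582, -0.808], [0.022, 0.813, 0.582]] [[457.11809664   0.         272.75987319]
 [  0.         457.11809664 210.21525688]
 [  0.           0.           1.        ]] [-0.00157041  0.          0.          0.          0.        ]
die_block [([0.536, -0.004, -0.002], 0.94)]
die_face [([0.551, 0.046, 0.019], 0.55)]
fence [([0.685, -0.001, 0.001], 0.59)]
paint_can [([0.699, 0.318, 0.0], 0.92)]
jar [([0.471, -0.354, 0.0], 0.97)]
tape_roll [([0.702, 0.317, -0.003], 0.64), ([0.661, -0.341, -0.001], 0.6)]
sanding_block [([0.539, 0.343, -0.002], 0.62)]
0.8 [[-0.97  0.24  0.  ]
 [ 0.24  0.97  0.  ]
 [-0.    0.   -1.  ]]
```

View pics/side0.png

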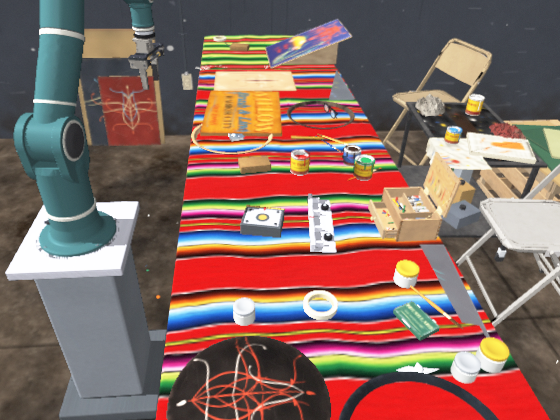

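View pics/scene0.png

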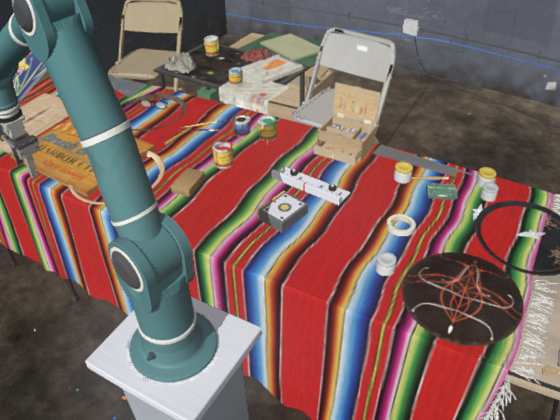

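The side view shows the block (265,220) with its brass side on the robot's left, the fence at (320,222), the can at (299,161), the sanding block at (255,164), the jar at (244,312) and the tape at (320,305). This agrees with the networks. Next I'll take a closer look from the wrist.

```bash
cat > h.py <<'E'
from station import *
import cv2, numpy as np
def R(yaw):
    c,s=np.cos(yaw),np.sin(yaw); return np.array([[c,s,0],[s,-c,0],[0,0,-1.]])
def cloud(cam):
    i=viewer.camera_info(cam); s=env.sense(); p,d=viewer.read_camera(cam)
    h,w=d.shape; v,u=np.mgrid[:h,:w]
    n=cv2.undistortPoints(np.c_[u.ravel(),v.ravel()].astype(float)[:,None],i["intrinsics"],np.array(i["dist_coeffs"]))[:,0]
    z=d.ravel(); P=np.c_[n[:,0]*z,-n[:,1]*z,-z]
    if cam=="wrist":
        T=np.array(i["T_tool_cam"]); P=P@T[:3,:3].T+T[:3,3]
        P=P@np.array(s["tcp_rot"]).T+s["ee_pos"]
    else: P=P@np.array(i["rotation"]).T+i["eye"]
    P[z<=0]=9
    return p,P
def block(P,c,yaw0):
    m=(P[:,2]>.034)&(P[:,2]<.047)&(np.linalg.norm(P[:,:2]-c,axis=1)<.1)
    (cx,cy),(a,b),g=cv2.minAreaRect((P[m][:,:2]).astype(np.float32))
    yaw=np.deg2rad(g)+(0 if a<b else np.pi/2)   # short side = block x
    yaw=yaw0+(yaw-yaw0+np.pi/2)%np.pi-np.pi/2
    return np.array([cx,cy]),yaw,sorted([a,b]),m.sum()
E
python3 - <<'E'
from h import *
effector.grasp(5)
print(np.round(viewer.camera_info("wrist")["T_tool_cam"],3).tolist())
for y in (0,np.pi):
    q=solver.inverse_kinematics([.47,0,.33],R(y)); print(y,q)
env.reach([.47,0,.33],R(np.pi))
p,P=cloud("wrist"); cv2.imwrite("pics/w0.png",p[:,:,::-1])
print(block(P,[.538,-.005],np.deg2rad(75)))
I=P.reshape(420,560,3)
m=(P[:,2]>.027)&(P[:,2]<.034)&(P[:,0]>.62)&(P[:,0]<.78)&(abs(P[:,1])<.2)
Q=P[m]; print(m.sum(),cv2.minAreaRect(Q[:,:2].astype(np.float32)),np.percentile(Q,[1,50,99],axis=0))
print(np.percentile(P[(P[:,2]<.02)&(P[:,2]>-.1)][:,2],[5,50,95]),env.sense()["t"])
E
```

```text
[[-0.0, 0.971, 0.237, 0.066], [1.0, -0.0, 0.002, -0.001], [0.002, 0.237, -0.971, -0.17], [0.0, 0.0, 0.0, 1.0]]
0 [-0.90463496  0.01648578  0.86454475  1.9207406  -0.01340435  1.21018211
 -1.60622367]
3.141592653589793 [-0.71322296  0.02329121  0.66614408  1.91299473 -0.0153808   1.21032391
  1.52901109]
(array([ 0.54260385, -0.00361773]), np.float64(1.349967941311908), [0.1001051515340805, 0.11940611153841019], np.int64(5010))Traceback (most recent call last):
  File "<stdin>", line 11, in <module>
    return _quantile_unchecked(
        a, q, axis, out, overwrite_input, method, keepdims, weights)
    return _ureduce(a,
                    func=_quantile_ureduce_func,
    ...<5 lines>...
                    overwrite_input=overwrite_input,
                    method=method)
    r = func(a, **kwargs)
    result = _quantile(arr,
                       quantiles=q,
    ...<2 lines>...
                       out=out,
                       weights=wgt)
    slices_having_nans = np.isnan(arr[-1, ...])
                                  ~~~^^^^^^^^^
IndexError: index -1 is out of bounds for axis 0 with size 0
```

View pics/w0.png

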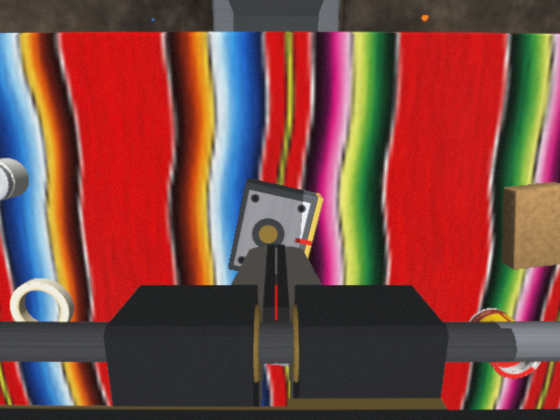

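The wrist picture shows the block top at (270,228) with brass on its right and the red line at (303,242). The gripper hides the fence, so later views will use the opposite hand yaw. The block measures 100x119 mm at yaw 77°. First push goes on its robot-side face near the brass end.

```bash
cat >> h.py <<'E'
def rot(a): return np.array([[np.cos(a),-np.sin(a)],[np.sin(a),np.cos(a)]])
def turn(c,yaw,face,d,cor,ang,z=.012,r=.010,gap=.012,over=0.,n=4):
    """clockwise turn by ang; face 'side' (block +y) or 'rear' (block -x); contact offset d, pivot offset cor."""
    if face=="side": pt=lambda g:np.array([d,.06+r+g]); pv=np.array([-cor,0]); ty=yaw-np.pi/2
    else: pt=lambda g:np.array([-.05-r-g,d]); pv=np.array([0,-cor]); ty=yaw
    W=lambda q:c+rot(yaw)@q
    a=W(pt(gap)); env.reach([*a,.10],R(ty)); env.movel([*a,z],rate=.2)
    env.movel([*W(pt(0)),z],rate=.04)
    p0=W(pt(-over)); pw=W(pv); F=0
    for k in range(1,n+1):
        t=-ang*k/n; env.movel([*(pw+rot(t)@(p0-pw)),z],R(ty+t),rate=.07)
        F=max(F,np.linalg.norm(env.sense()["wrist_force"]))
    s=env.sense(); print("F",F,"tcp",s["ee_pos"],"t",s["t"])
    b=np.array(s["ee_pos"])[:2]-.02*np.array([np.cos(ty-ang),np.sin(ty-ang)])
    env.movel([*b,z],rate=.1); env.movel([*b,.10],rate=.25)
def look(c,yaw,name=None,pos=(.44,0,.33)):
    env.reach(list(pos),R(0)); p,P=cloud("wrist")
    if name: cv2.imwrite(f"pics/{name}.png",p[:,:,::-1])
    o=block(P,c,yaw); print("block",o,"deg",np.rad2deg(o[1]),"t",env.sense()["t"]); return o,P
def fence(P):
    m=(P[:,2]>.022)&(P[:,2]<.036)&(P[:,0]>.62)&(P[:,0]<.78)&(abs(P[:,1])<.2)
    Q=P[m]; print("fence",m.sum(),cv2.minAreaRect(Q[:,:2].astype(np.float32)) if len(Q) else None)
    for y in np.arange(-.12,.13,.04):
        q=Q[abs(Q[:,1]-y)<.01]; 
        if len(q): print(round(y,2),np.round(np.percentile(q[:,0],[1,5,50]),4),end=" ")
    print()
E
python3 - <<'E'
from h import *
c,yaw=np.array([.5426,-.0036]),1.350
turn(c,yaw,"side",.043,.040,np.deg2rad(37))
o,P=look(c+[.02,-.015],yaw-.6,"w1"); fence(P)
E
```

```text
F 5.2219803929931725 tcp [0.55182769 0.06409639 0.01211047] t 9.575
block (array([ 0.56782866, -0.01582681]), np.float64(0.6895345507457651), [0.10030961036682129, 0.12040838599205017], np.int64(9320)) deg 39.50741958618163 t 11.7583
fence 0 None
```

View pics/w1.png

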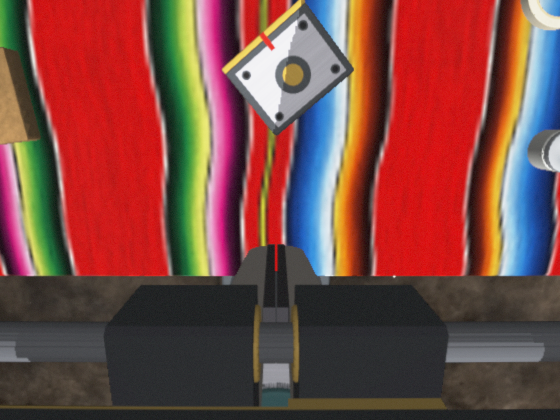

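The picture shows the block at (288,68) turned to 39.5°, as predicted. Now the rear-face push.

```bash
python3 - <<'E'
from h import *
c,yaw=np.array([.5678,-.0158]),.6895
turn(c,yaw,"rear",.050,.035,np.deg2rad(35))
o,P=look(c+[.02,.01],yaw-.6,"w2",(.56,0,.33)); fence(P)
E
```

```text
F 3.0326119219324195 tcp [0.52355925 0.03724682 0.01197157] t 15.4583
block (array([ 0.58727294, -0.00631633]), np.float64(0.07467426298462998), [0.10036225616931915, 0.12025928497314453], np.int64(8087)) deg 4.2785201072692844 t 17.3083
fence 3578 ((0.7157499194145203, -0.006432846188545227), (0.25953832268714905, 0.06379777193069458), 83.65708923339844)
-0.12 [0.6706 0.6718 0.6819] -0.08 [0.6753 0.6765 0.7174] -0.04 [0.6797 0.6806 0.6905] 0.0 [0.6842 0.6849 0.6905] 0.04 [0.6891 0.6901 0.6995] 0.08 [0.6937 0.6945 0.7012] 0.12 [0.6972 0.6978 0.703 ]
```

View pics/w2.png

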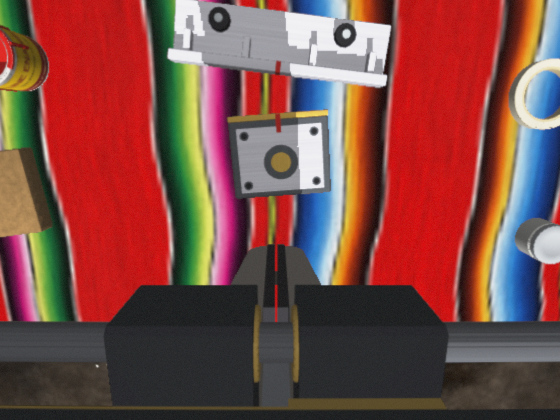

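The block is at (279,157) and 4.3°. The fence face runs (168,55)–(385,85), its mark at (278,68), giving a fence yaw of −6.3° and a mark at about (0.684, −0.003). The block needs 10.6° more clockwise and about 13 mm in +y. One push on its right face near the rear does both.

```bash
python3 - <<'E'
s=open('h.py').read()
s=s.replace('''    else: pt=lambda g:np.array([-.05''','''    elif face=="right": pt=lambda g:np.array([-d,-.06-r-g]); pv=np.array([cor,0]); ty=yaw+np.pi/2
    else: pt=lambda g:np.array([-.05''')
open('h.py','w').write(s)
E
python3 - <<'E'
from h import *
c,yaw=np.array([.5873,-.0063]),.0747
turn(c,yaw,"right",.028,.060,.185,n=2)
effector.release()
o,P=look(c+[0,.01],-.11,None,(.54,0,.33)); fence(P)
f=np.array([.684,-.003]); print("in fence",rot(.1105)@(o[0]-f), "dyaw",o[1]+.1105)
E
```

```text
F 5.505161111421445 tcp [ 0.55151061 -0.06267144  0.01206447] t 20.5833
block (array([0.58658344, 0.00303708]), np.float64(-0.08978221772345996), [0.10021300613880157, 0.12017634510993958], np.int64(8266)) deg -5.144142150878913 t 24.3583
fence 3503 ((0.7027127146720886, -0.001437366008758545), (0.11245942860841751, 0.24983105063438416), 10.375104904174805)
-0.12 [0.6697 0.6713 0.6812] -0.08 [0.6753 0.6762 0.7179] -0.04 [0.6798 0.6808 0.69  ] 0.0 [0.6843 0.6846 0.69  ] 0.04 [0.689  0.6897 0.6991] 0.08 [0.6924 0.6934 0.699 ] 0.12 [0.6973 0.6979 0.703 ] 
in fence [-0.09748817 -0.00474238] dyaw 0.020717782276540045
```

The block is now 5 mm off the mark and 0.02 rad off parallel. Push home with both open fingertips.

```bash
python3 - <<'E'
from h import *
f=np.array([.684,-.003]); a=-.1105; W=lambda x,y:f+rot(a)@np.array([x,y])
y=-.0047; z=.012
p=W(-.175,y); env.reach([*p,.10],R(a)); env.movel([*p,z],rate=.2)
env.movel([*W(-.118,y),z],rate=.06)
print(env.sense()["wrist_force"])
for x in np.arange(-.116,-.103,.0015):
    env.movel([*W(x,y),z],rate=.02); env.pause(.1)
    F=-(rot(-a)@env.sense()["wrist_force"][:2])[0]; print(round(x,4),round(F,1),end=" ")
    if F>12: break
q=W(x-.03,y); env.movel([*q,z],rate=.1); env.movel([*q,.12],rate=.25)
o,P=look(W(-.05,y),a,"w3",(.54,0,.33)); fence(P)
print("in fence",rot(-a)@(o[0]-f), "dyaw",o[1]-a)
E
```

```text
[-4.65767964  0.73670256  0.91804812]
-0.116 10.9 -0.1145 9.5 -0.113 13.3 block (array([ 0.62670249, -0.00256702]), np.float64(-0.11099096685457788), [0.10047177970409393, 0.12036645412445068], np.int64(8895)) deg -6.3593139648437225 t 29.9583
fence 3514 ((0.6997817158699036, -0.0005562901496887207), (0.11870653182268143, 0.2462654560804367), 13.141162872314453)
-0.12 [0.6696 0.6706 0.681 ] -0.08 [0.6753 0.6764 0.7181] -0.04 [0.6797 0.6808 0.6904] 0.0 [0.6842 0.6848 0.6898] 0.04 [0.6885 0.6895 0.6991] 0.08 [0.6926 0.6934 0.6995] 0.12 [0.6972 0.6979 0.7035] 
in fence [-0.05699581 -0.00588816] dyaw -0.0004909668545778761
```

View pics/w3.png

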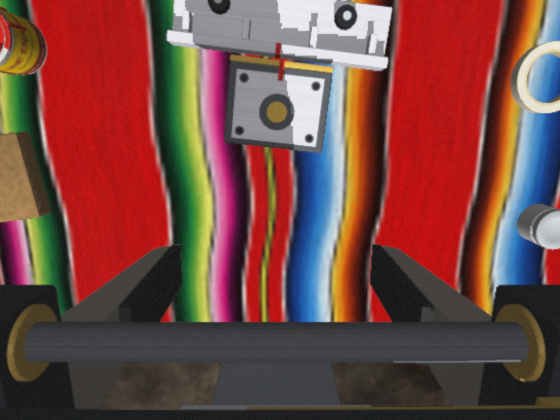

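The block is parallel at (280,103) but still shows a gap of about 7 mm to the fence; I stopped on sliding friction. I'll push again with a higher force stop.

```bash
python3 - <<'E'
from h import *
f=np.array([.684,-.003]); a=-.1105; W=lambda x,y:f+rot(a)@np.array([x,y])
y=-.0055; z=.012
p=W(-.135,y); env.reach([*p,.10],R(a)); env.movel([*p,z],rate=.2)
env.movel([*W(-.115,y),z],rate=.06)
for x in np.arange(-.112,-.099,.001):
    env.movel([*W(x,y),z],rate=.02); env.pause(.1)
    F=-(rot(-a)@env.sense()["wrist_force"][:2])[0]; print(round(x,4),round(F,1),end=" ")
    if F>25: break
q=W(x-.03,y); env.movel([*q,z],rate=.1); env.movel([*q,.12],rate=.25)
o,P=look(W(-.05,y),a,"w4",(.54,0,.33)); fence(P)
print("in fence",rot(-a)@(o[0]-f), "dyaw",o[1]-a)
E
```

```text
-0.112 12.4 -0.111 15.6 -0.11 14.8 -0.109 12.5 -0.108 15.7 -0.107 12.4 -0.106 14.9 -0.105 16.8 -0.104 20.2 -0.103 23.6 -0.102 26.0 block (array([ 0.63404435, -0.00351688]), np.float64(-0.11082704928948406), [0.10058066993951797, 0.12038620561361313], np.int64(8983)) deg -6.349922180175786 t 37.7833
fence 3310 ((0.7077542543411255, -0.010448500514030457), (0.2524730861186981, 0.11222619563341141), 69.18109893798828)
-0.12 [0.6695 0.6703 0.681 ] -0.08 [0.6753 0.6764 0.7163] -0.04 [0.6818 0.683  0.6919] 0.0 [0.6863 0.6869 0.6914] 0.04 [0.6897 0.6906 0.6995] 0.08 [0.6927 0.6932 0.6996] 0.12 [0.6973 0.6979 0.7031] 
in fence [-0.04959398 -0.0060226 ] dyaw -0.00032704928948405765
```

View pics/w4.png

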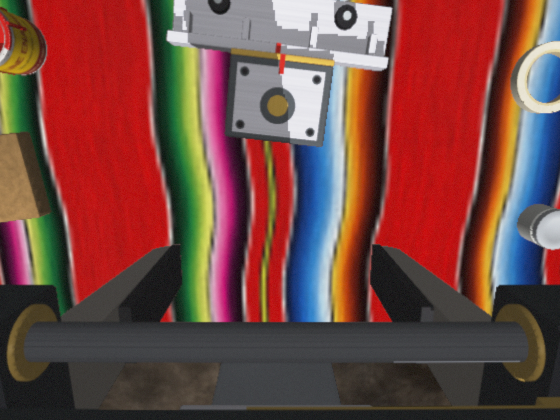

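The brass edge at (282,58) now lies against the fence. The contact force rose steadily at the end, the block is parallel and about 6 mm from the mark, and the hand is clear.

```bash
python3 -c "
from station import *
print(workorder.finish_job())"
```

```text
the job is handed in; nothing more can be done
None
```

I handed the job in at about 38 s: the brass face is flat against the fence (measured within about 1 mm and 0.001 rad), about 6 mm off the red mark, and the hand is clear. I never pushed near the bystanders but did not re-measure them, and the hand-in returned no verdict.

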